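Sort the sample pots and hold the radiation monitor over the red box

TASK

Put the red-capped and the blue-capped sample pot into the open box of their own colour and let go of them; then take the yellow radiation monitor off its dock by its handle and hold it level over the red box for a reading, centred, its long side along the box's long side, its underside about 15 mm above the rim. The monitor must never touch either box, nothing may bump the steel vacuum pipe across the bench, and everything else on the bench stays where it is. Finish while still holding the monitor there, without putting it down.

Things in the scene. Friction and masses are not known exactly. Their poses are not given: they have to be found in the camera images.
- red_pot_mid (a point): small white plastic sample pot with a red screw cap, an upright cylinder 31 mm across, 45 mm tall, about 35 g, standing on the bench; the point is its centre, half-way up (22.5 mm above its underside)
- blue_pot_mid (a point): the same pot with a blue cap; the point is its centre, half-way up
- red_box: open red plastic box fixed to the bench, outside 110 mm (its x) by 150 mm (its y, the long side) by 60 mm high, walls 4 mm, floor 4 mm; origin at the centre of its underside, z up. It may stand near or far, swapped with the blue box
- red_box_rim (a point): centre of the red box's mouth, at rim height (60 mm above the bench), axes as the box
- blue_box: open blue plastic box, of the same size as the red one and fixed likewise; origin at the centre of its underside, long side along its y
- monitor: hand-held wireless radiation monitor, about 0.32 kg: flat yellow head 80 mm (x) by 120 mm (y, the long side) by 26 mm high, with a black bar handle above it. Origin at the centre of the head's underside, z up. It lies loose on its dock, a black slab 100 x 140 x 12 mm fixed to the bench
- monitor_grip (a point): centre of the monitor's handle bar, 75 mm above the head's underside: bar 100 mm long along the monitor's y, 20 mm wide (x) and 20 mm tall; open gap of 39 mm between bar and head, 72 mm long between the two posts; axes as the monitor
- pipe: fixed steel vacuum pipe on two feet, running 370 mm along its x between the pots and the boxes: axis 75 mm above the bench, flanges 70 mm across (top at 110 mm), a red gauge head 36 mm across standing on it at x = 75 mm up to 145 mm above the bench; origin on the bench under the pipe's middle. It must not be bumped
- white_pot1_mid (a point): white-capped pot of the same size, a bystander; its centre
- white_pot2_mid (a point): another white-capped pot, a bystander; its centre
- gasket: copper ring 48 mm across, 5 mm high, a bystander lying near the pipe; origin at its underside
- flange: steel disc 70 mm across, 13 mm high, a bystander beyond the dock; origin at its underside
- screwdriver: red-handled screwdriver lying beyond the pipe, a bystander
There are look-alikes about, which are no part of the job. Leave any green or turquoise look-alike of the part that bears red_pot_mid alone.

How it is judged:
By the outcome, as a careful person would: the job done as asked, in the order asked, and still so for the second after the job is handed in, while the arm keeps its last pose, push and grip.
It also fails if it takes over 72 s, if anything falls off the work surface, if the arm or the gripper's body presses on something with over 40 N, if the wrist force passes 120 N, or if a joint passes its speed limit or range.

ROBOT

A 6-joint arm with a two-finger parallel gripper is mounted at the origin on the work surface. World frame = base frame: x ahead of the robot, y to its left, z up, the work surface at z = 0. Lengths are in m, angles in rad, forces in N, time in s.
With the tool pointing down it reaches from about 0.25 to 0.725 m from the base axis. Payload 4 kg.
Tool frame: the origin (TCP) lies on the centre line of the jaws, within the pads' length; the fingertips stand ahead of it and the grasp point (between the pads) lies 11 mm behind it (bot.tip_extent is the z of the fingertips in the tool frame, in m); z points along the fingers, y is the direction in which the jaws open and shut (so a half turn about z gives the same grasp; the last joint's range is limited). The gripper opens to 85 mm and grips with 20 to 120 N. Pads are 22 mm wide; open, the fingers measure 114 mm over their backs; the gripper's body (76 mm by 85 mm) begins 54 mm behind the grasp point. The pads swing forward as they close: fully open they stand 13 mm farther back than shut.
Start: joints at [1.187, 0.241, 0.005, 1.335, 0, 1.571], TCP at [0.187, 0.464, 0.239] pointing down, gripper open.
Joint ranges: [-2.72, 2.72], [-1.05, 1.87], [-1.09, 1.28], [-1.99, 2.15], [-1.42, 1.44], [-3.14, 3.14]. Speed limits (rad/s): [2.79, 2.79, 3.14, 3.14, 3.14, 3.14].

INTERFACE

Orientations are given as a unit quaternion [x, y, z, w].
In Python, from workcell import bot gives the robot as it stands.
- The arm moves only by the shell command python3 -m jog 'ROWS'. ROWS is JSON, a list that holds one entry, the list of rows, each a list of 7 numbers: the shift along the world's x, y, z in m, then the turn, a rotation vector about the world's x, y, z in degrees, then the closure in counts, from 0 (fully open) to 255 (shut). In form: [[[tx, ty, tz, ax, ay, az, fingers], ...]]. A call has 1 to 10 rows; each row is the pose to reach, as a shift and turn from the pose commanded when the call began; what a row does not reach only later rows make up. A row lasts 1/12 s, in which the tool goes at most 41.7 mm and 7.16 degrees, less where a joint would pass 70% of its speed; a pose out of reach is approached as far as the arm can. A call with a gripper value outside its range is refused whole. The fingers move at their own pace and stop on an object; the grip force is fixed at half the most. Time passes only in rows, so rows that repeat a pose let the fingers close. It gives the time, the measured TCP pose, the force and the opening at its end, in the units of the state.
- bot.get_obs(): the state, without advancing time (a new reading comes with each control period).
- bot.camera(name): name is "scene" or "top" or "wrist"; returns the picture (384x512x3 uint8, blue, green, red); there is no depth.
- bot.camera_model(name): a dict with "K" (3x3 intrinsics, pixels), "T" (4x4, takes a point from camera to world coordinates). Camera axes: x right, y down, z forward; pixel columns grow to the right and rows downward; lengths in m; the calibration is good to about 2 mm. A picture is of the moment at which its call begins: read the wrist's pose just before it. camera_model takes no time and is no camera call; for the wrist camera it gives the pose at the moment of the call.
- bot.job_done(): hands the job in, once; it reports no verdict.
The state is a dict: "clock": time; "joint_pos": joint angles; "joint_vel": joint speeds; "tau": joint torques, N m; "eef_pos": TCP position; "tool_rot": TCP orientation; "ft_force": force on the tool from outside, world axes, zero at the start; "ft_torque": the same for the moment, N m; "grip_width": finger opening in m.
Only numpy, scipy, OpenCV 4.12 (cv2) and the standard library are available. Lean on these libraries where they do the work, as an engineer would, in place of code of your own. Each camera call takes 0.05 s, during which the arm holds its last target. There are 200 camera calls.

## Working session

There is one attempt and no reset: what is moved stays moved. The work goes in short steps, Python scripts to look and compute and a shell command to move; the robot and the scene stay as the last step left them, time stands still between calls to the robot, and variables do not carry over. Pictures are saved under pics/ and viewed, about 8 in all and at most 12, crops included, and the job is handed in when it is done.

```bash
mkdir -p pics && ls && cat > h.py <<'E'
import numpy as np, cv2
from workcell import bot
def ray(cm,u,v):
    K,T=np.array(cm["K"]),np.array(cm["T"])
    d=T[:3,:3]@np.linalg.inv(K)@[u,v,1]
    return T[:3,3],d
def onz(cm,u,v,z):
    o,d=ray(cm,u,v); return o+d*(z-o[2])/d[2]
def proj(cm,p):
    K,T=np.array(cm["K"]),np.array(cm["T"])
    q=K@(T[:3,:3].T@(np.array(p)-T[:3,3])); return q[:2]/q[2]
E
python3 - <<'E'
from h import *
a=bot.camera("top");b=bot.camera("scene")
cv2.imwrite("pics/top.png",a);cv2.imwrite("pics/scene.png",b)
cv2.imwrite("pics/v1.png",cv2.resize(a,(800,600),interpolation=cv2.INTER_CUBIC))
for n in("top","scene"):
    m=bot.camera_model(n);print(np.round(m["K"],1).tolist(),np.round(m["T"],3).tolist())
print(bot.get_obs(),bot.tip_extent)
E
```

```text
pics
[[393.3, 0.0, 259.2], [0.0, 393.3, 187.2], [0.0, 0.0, 1.0]] [[0.014, -0.995, 0.098, 0.467], [-1.0, -0.012, 0.018, -0.083], [-0.017, -0.098, -0.995, 1.142], [0.0, 0.0, 0.0, 1.0]]
[[402.9, 0.0, 255.3], [0.0, 402.9, 187.3], [0.0, 0.0, 1.0]] [[0.898, 0.243, -0.367, 0.999], [0.44, -0.489, 0.753, -0.937], [0.004, -0.838, -0.546, 0.726], [0.0, 0.0, 0.0, 1.0]]
{'clock': 0.1, 'joint_pos': array([1.18701733e+00, 2.41363707e-01, 3.86223292e-03, 1.33522686e+00,
       2.34289287e-05, 1.57080657e+00]), 'joint_vel': array([-0.00063885, -0.00189876,  0.00359198, -0.00018747,  0.0008764 ,
        0.00042212]), 'tau': array([-6.00293624e-04, -3.73137760e+01,  2.53009683e+01,  1.08616805e-02,
       -4.33660318e-05,  7.03668633e-06]), 'eef_pos': array([0.18699758, 0.46311164, 0.23849022]), 'tool_rot': array([ 1.90719002e-01,  9.81644197e-01, -9.46038409e-04, -1.95724733e-04]), 'ft_force': array([-0.18212265,  0.23632198, -0.07025696]), 'ft_torque': array([-0.00380369, -0.01157148,  0.01823561]), 'grip_width': 0.08525956780291115} 0.008
```

View pics/v1.png

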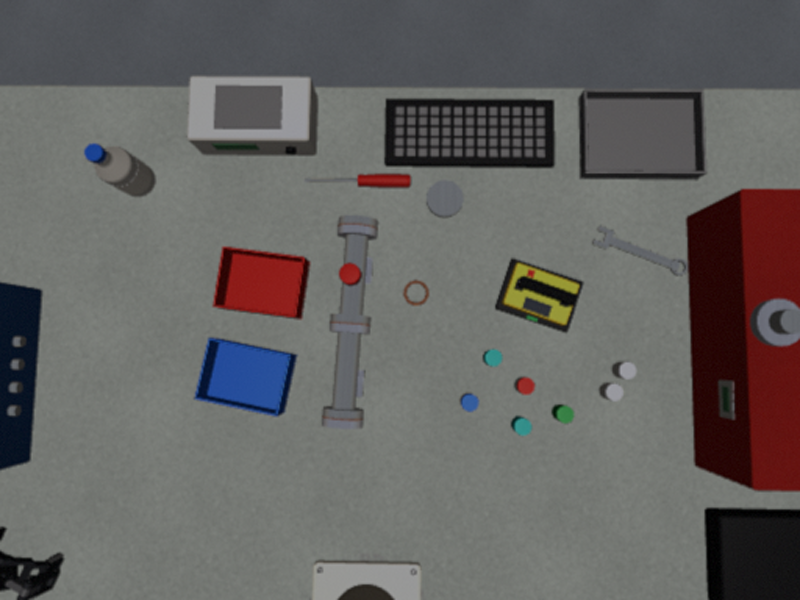

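View pics/scene.png

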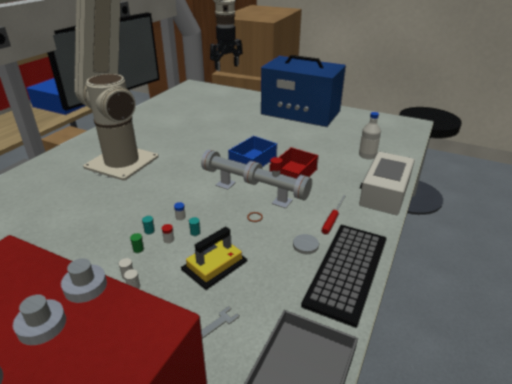

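The top view (800-px scale) shows the pots. Red cap is at (526,386), blue at (470,402), turquoise look-alikes at (493,358) and (522,426), green at (565,414) and white at (627,370) and (614,392). The red box is at (262,283), the blue box at (246,377) and the monitor at (540,295). I'll measure with masks and check the pots in one enlarged crop.

```bash
python3 - <<'E'
from h import *
a=cv2.imread("pics/top.png");cm=bot.camera_model("top")
hsv=cv2.cvtColor(a,cv2.COLOR_BGR2HSV)
H,S,V=[hsv[...,i].astype(int) for i in range(3)]
sat=(S>120)&(V>60)
ms={"red":sat&((H<8)|(H>172)),"blue":sat&(H>100)&(H<130),"teal":(S>100)&(V>60)&(H>80)&(H<98),"green":sat&(H>45)&(H<78),"yellow":sat&(H>20)&(H<35)}
for n,m in ms.items():
    k,l,st,c=cv2.connectedComponentsWithStats(m.astype(np.uint8))
    for i in range(1,k):
        if st[i,4]<25: continue
        x,y=c[i]
        if not(110<x<420 and 100<y<300): continue
        z=.045 if st[i,4]<300 else .06
        if n=="yellow": z=.038
        print(n,st[i,4],np.round(c[i],1),np.round(onz(cm,x,y,z),4))
        if st[i,4]>400:
            ct=np.argwhere(l==i)[:,::-1].astype(np.float32)
            w=np.array([onz(cm,*p,z)[:2] for p in ct],np.float32)
            r=cv2.minAreaRect(w*1000);print("  rect mm",r, cv2.boxPoints(r).round().tolist())
c=a[205:285,270:420];d=a[140:275,120:260]
cv2.imwrite("pics/v3.png",np.vstack([cv2.resize(c,(750,400),interpolation=cv2.INTER_CUBIC)]))
E
```

```text
red 255 [245.8 115.3] [ 0.7802 -0.0217  0.045 ]
red 1868 [167.4 180.9] [0.5874 0.1921 0.06  ]
  rect mm ((589.8886108398438, 197.9547119140625), (149.9486541748047, 109.206298828125), 83.17486572265625) [[527.0, 130.0], [635.0, 117.0], [653.0, 266.0], [545.0, 279.0]]
red 149 [223.5 174.9] [0.6081 0.038  0.045 ]
red 94 [335.9 246.6] [ 0.4128 -0.2763  0.045 ]
blue 1993 [157.4 240.4] [0.423  0.2138 0.06  ]
  rect mm ((422.95233154296875, 219.23919677734375), (151.06288146972656, 110.50492858886719), 79.36701965332031) [[355.0, 155.0], [463.0, 135.0], [491.0, 283.0], [383.0, 304.0]]
blue 95 [300.1 257. ] [ 0.3829 -0.178   0.045 ]
teal 97 [315.  228.5] [ 0.4616 -0.2189  0.045 ]
teal 97 [334.  272.4] [ 0.3427 -0.2706  0.045 ]
green 88 [360.8 264.5] [ 0.3651 -0.344   0.045 ]
yellow 837 [345.2 187.3] [ 0.5776 -0.3044  0.038 ]
  rect mm ((577.2108764648438, -306.06134033203125), (121.63088989257812, 83.3229751586914), 70.87320709228516) [[518.0, -350.0], [597.0, -377.0], [636.0, -262.0], [558.0, -235.0]]
```

View pics/v3.png

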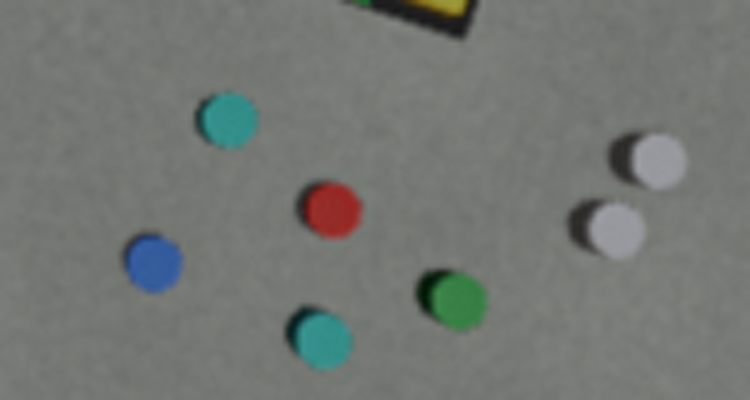

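The crop confirms the targets: the red cap at (330,210) and the blue cap at (153,264) are the only ones of those colours, and the others are turquoise, green or white. The jaw direction for the red pot is about 141° (or -39°), which clears its neighbours, so I'm moving above it.

```bash
python3 -m jog '[[[0.113,-0.37,0,0,0,-54,0],[0.113,-0.37,0,0,0,-54,0],[0.113,-0.37,0,0,0,-54,0],[0.113,-0.37,0,0,0,-54,0],[0.113,-0.37,0,0,0,-54,0],[0.113,-0.37,0,0,0,-54,0],[0.113,-0.37,0,0,0,-54,0],[0.113,-0.37,0,0,0,-54,0],[0.113,-0.37,0,0,0,-54,0],[0.113,-0.37,0,0,0,-54,0]]]'
python3 -m jog '[[[0.113,-0.37,-0.06,0,0,-53,60],[0.113,-0.37,-0.06,0,0,-53,60],[0.113,-0.37,-0.06,0,0,-53,60],[0.113,-0.37,-0.06,0,0,-53,60],[0.113,-0.37,-0.06,0,0,-53,60],[0.113,-0.37,-0.06,0,0,-53,60],[0.113,-0.37,-0.06,0,0,-53,60],[0.113,-0.37,-0.06,0,0,-53,60],[0.113,-0.37,-0.06,0,0,-53,60],[0.113,-0.37,-0.06,0,0,-53,60]]]'
cat > look.py <<'E'
from h import *
def yaw(q):
    from scipy.spatial.transform import Rotation as R
    y=R.from_quat(q).as_matrix()[:,1];return np.degrees(np.arctan2(y[1],y[0]))
def shot(name):
    cm=bot.camera_model("wrist");a=bot.camera("wrist");cv2.imwrite(f"pics/{name}.png",a)
    o=bot.get_obs();print("t",round(o["clock"],2),"tcp",np.round(o["eef_pos"],4),"yawY",round(yaw(o["tool_rot"]),2),"F",np.round(o["ft_force"],1),"w",round(o["grip_width"],4))
    return a,cm
def masks(a):
    hsv=cv2.cvtColor(a,cv2.COLOR_BGR2HSV);H,S,V=[hsv[...,i].astype(int) for i in range(3)]
    s=(S>120)&(V>50)
    return {"red":s&((H<8)|(H>172)),"blue":s&(H>100)&(H<130),"yellow":s&(H>20)&(H<35)}
def blobs(a,cm,z,amin=200):
    for n,m in masks(a).items():
        k,l,st,c=cv2.connectedComponentsWithStats(m.astype(np.uint8))
        for i in range(1,k):
            if st[i,4]<amin: continue
            p=np.argwhere(l==i)[:,::-1]
            w=np.array([onz(cm,*q,z)[:2] for q in p],np.float32)*1000
            (cx,cy),r=cv2.minEnclosingCircle(w)
            rc=cv2.minAreaRect(w)
            print(n,st[i].tolist(),"circ",round(cx,1),round(cy,1),"r",round(r,1),"mean",w.mean(0).round(1),"rect",np.round(rc[0],1),np.round(rc[1],1),round(rc[2],1))
E
python3 - <<'E'
from look import *
a,cm=shot("w1");blobs(a,cm,.045)
E
```

```text
clock: 0.93
eef_pos: [0.3005, 0.0892, 0.2392]
tool_rot: [0.618, 0.786, -0.001, 0.001]
ft_force: [0.4, 0.5, 0.5]
grip_width: 0.0854
clock: 1.77
eef_pos: [0.4138, -0.2809, 0.1778]
tool_rot: [0.903, 0.429, -0.0, 0.0]
ft_force: [-0.2, -0.1, -0.2]
grip_width: 0.0655
t 1.82 tcp [ 0.4141 -0.2816  0.1774] yawY -39.27 F [ 0.8 -1.7  0.9] w 0.0652
red [240, 164, 31, 31, 760] circ 414.1 -277.0 r 15.4 mean [ 414.2 -276.9] rect [ 413.9 -277.1] [30.  28.9] 50.8
red [456, 278, 56, 86, 2458] circ 525.5 -591.3 r 62.7 mean [ 519.4 -573.8] rect [ 505.1 -582.2] [124.6  59.7] 66.0
red [370, 347, 48, 37, 1176] circ 394.4 -572.2 r 36.9 mean [ 389.2 -567.3] rect [ 397.8 -567.2] [57.4 59.4] 50.8
blue [143, 101, 36, 35, 982] circ 384.4 -179.2 r 16.2 mean [ 384.6 -179. ] rect [ 384.4 -179.4] [30.  31.3] 43.8
yellow [353, 5, 101, 161, 7396] circ 573.0 -302.6 r 67.8 mean [ 565.3 -292.3] rect [ 572.  -303.5] [116.4  83. ] 70.8
```

View pics/w1.png

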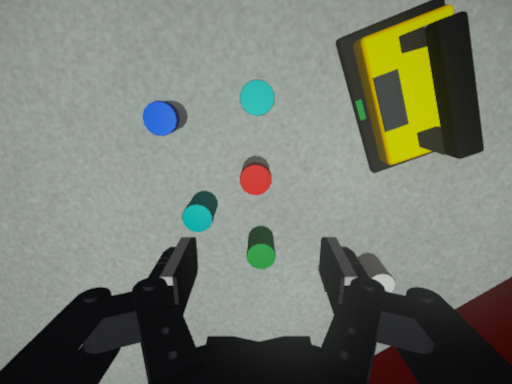

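The wrist view shows the red cap at (256,179), giving (0.414, -0.277), and the blue cap at (160,118), giving (0.384, -0.179). I'll descend part way and check settling.

```bash
python3 -m jog '[[[0.001,-0.001,-0.03,0,0,0,60],[0.001,-0.001,-0.06,0,0,0,60],[0.001,-0.001,-0.09,0,0,0,60],[0.001,-0.001,-0.1,0,0,0,60],[0.001,-0.001,-0.1,0,0,0,60]]]'
```

```text
clock: 2.23
eef_pos: [0.4117, -0.2754, 0.0764]
tool_rot: [0.902, 0.431, -0.002, -0.003]
ft_force: [-1.0, -0.0, -0.3]
grip_width: 0.0653
```

```bash
python3 -m jog '[[[0.001,0,-0.03,0,0,0,60],[0.001,0,-0.055,0,0,0,60],[0.001,0,-0.06,0,0,0,60],[0.001,0,-0.06,0,0,0,200],[0.001,0,-0.06,0,0,0,255],[0.001,0,-0.06,0,0,0,255],[0.001,0,-0.06,0,0,0,255],[0.001,0,-0.06,0,0,0,255],[0.001,0,-0.06,0,0,0,255],[0.001,0,-0.06,0,0,0,255]]]'
python3 -m jog '[[[0,0,0.02,0,0,0,255],[0,0,0.05,0,0,0,255],[0,0,0.08,0,0,0,255],[0,0,0.11,0,0,0,255],[0,0,0.14,0,0,0,255],[0,0,0.17,0,0,0,255],[0,0,0.2,0,0,0,255],[0,0,0.21,0,0,0,255],[0,0,0.21,0,0,0,255]]]'
```

```text
clock: 3.07
eef_pos: [0.4165, -0.2782, 0.0214]
tool_rot: [0.903, 0.431, 0.001, 0.002]
ft_force: [-1.1, 1.4, 7.6]
grip_width: 0.0295
clock: 3.82
eef_pos: [0.417, -0.2786, 0.2333]
tool_rot: [0.903, 0.431, 0.002, 0.004]
ft_force: [0.1, -0.4, -0.8]
grip_width: 0.0292
```

```bash
python3 -m jog '[[[0.006,0.016,0,0,0,6,255],[0.017,0.045,0,0,0,13,255],[0.028,0.076,0,0,0,20,255],[0.039,0.107,0,0,0,27,255],[0.05,0.138,0,0,0,34,255],[0.061,0.169,0,0,0,41,255],[0.072,0.2,0,0,0,48,255],[0.083,0.231,0,0,0,55,255],[0.094,0.262,0,0,0,61,255],[0.1,0.28,0,0,0,66,255]]]'
python3 -m jog '[[[0.01,0.026,0,0,0,7,255],[0.021,0.056,0,0,0,14,255],[0.032,0.086,0,0,0,21,255],[0.043,0.116,0,0,0,28,255],[0.053,0.146,0,0,0,35,255],[0.063,0.17,0,0,0,42,255],[0.071,0.187,0,0,0,49,255],[0.075,0.194,0,0,0,55,255],[0.075,0.195,0,0,0,56,255],[0.075,0.195,0,0,0,56,255]]]'
python3 - <<'E'
from look import *
a,cm=shot("w2");blobs(a,cm,.06,400)
E
```

```text
clock: 4.65
eef_pos: [0.515, 0.0056, 0.2272]
tool_rot: [0.519, 0.855, -0.0, -0.001]
ft_force: [1.0, -0.1, 0.2]
grip_width: 0.0293
clock: 5.48
eef_pos: [0.5893, 0.1978, 0.227]
tool_rot: [0.061, 0.998, -0.001, -0.002]
ft_force: [0.1, 0.1, -0.4]
grip_width: 0.0295
t 5.53 tcp [0.5894 0.1971 0.2276] yawY 82.88 F [-0.8 -0.4 -0.7] w 0.0293
red [187, 119, 146, 103, 14037] circ 592.5 198.9 r 91.2 mean [587.2 199.6] rect [590.9 199. ] [149.1 112.8] 83.0
red [35, 202, 59, 48, 2073] circ 624.7 -29.4 r 37.7 mean [625.1 -29.5] rect [624.2 -29.8] [47.9 74.9] 30.7
red [225, 244, 67, 69, 3705] circ 723.7 181.7 r 48.7 mean [722.7 181.9] rect [723.6 181.5] [81.2 96.4] 83.1
blue [179, 0, 165, 69, 10186] circ 451.7 215.9 r 78.7 mean [456.2 217.4] rect [455.  215.5] [149.3  57.9] 79.5
```

View pics/w2.png

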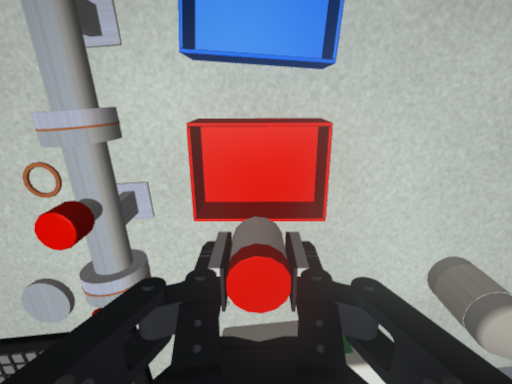

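The wrist view shows the red box centred at about (0.592, 0.199) with its long axis at 83°, and the red pot held in the jaws at (258,280). I'll lower it and release.

```bash
python3 -m jog '[[[0.001,0.001,-0.03,0,0,0,255],[0.001,0.001,-0.06,0,0,0,255],[0.001,0.001,-0.09,0,0,0,255],[0.001,0.001,-0.12,0,0,0,255],[0.001,0.001,-0.15,0,0,0,255],[0.001,0.001,-0.175,0,0,0,255],[0.001,0.001,-0.193,0,0,0,255],[0.001,0.001,-0.2,0,0,0,255],[0.001,0.001,-0.202,0,0,0,255],[0.001,0.001,-0.203,0,0,0,255]]]'
```

```text
clock: 6.37
eef_pos: [0.5913, 0.1979, 0.0266]
tool_rot: [0.062, 0.998, 0.0, 0.0]
ft_force: [-0.6, 0.6, 0.1]
grip_width: 0.029
```

```bash
python3 -m jog '[[[0,0,0,0,0,0,100],[0,0,0,0,0,0,100],[0,0,0,0,0,0,100],[0,0,0.03,0,0,0,100],[0,0,0.07,0,0,0,100],[0,0,0.11,0,0,0,100],[0,0,0.15,0,0,0,100],[0,0,0.19,0,0,0,80],[0,0,0.2,0,0,0,60],[0,0,0.2,0,0,0,60]]]'
python3 -m jog '[[[-0.01,-0.02,0,0,0,3,60],[-0.03,-0.054,0,0,0,6,60],[-0.05,-0.09,0,0,0,9,60],[-0.07,-0.126,0,0,0,12,60],[-0.09,-0.162,0,0,0,15,60],[-0.11,-0.198,0,0,0,18,60],[-0.13,-0.234,0,0,0,21,60],[-0.15,-0.27,0,0,0,24,60],[-0.168,-0.306,0,0,0,26,60],[-0.185,-0.34,0,0,0,27,60]]]'
python3 -m jog '[[[-0.014,-0.026,-0.02,0,0,0,60],[-0.021,-0.038,-0.05,0,0,0,60],[-0.021,-0.038,-0.06,0,0,0,60],[-0.021,-0.038,-0.06,0,0,0,60],[-0.021,-0.038,-0.06,0,0,0,60]]]'
python3 - <<'E'
from look import *
a,cm=shot("w3");blobs(a,cm,.045,400)
E
```

```text
clock: 7.2
eef_pos: [0.5939, 0.1996, 0.2327]
tool_rot: [0.061, 0.998, 0.002, 0.005]
ft_force: [-0.3, 0.2, 0.6]
grip_width: 0.0654
clock: 8.03
eef_pos: [0.4041, -0.1426, 0.2253]
tool_rot: [-0.174, 0.985, 0.0, -0.001]
ft_force: [0.8, -0.7, -0.1]
grip_width: 0.065
clock: 8.45
eef_pos: [0.3842, -0.179, 0.1653]
tool_rot: [-0.173, 0.985, 0.001, -0.001]
ft_force: [1.1, -0.1, 0.0]
grip_width: 0.065
t 8.5 tcp [ 0.3853 -0.1792  0.1663] yawY 110.02 F [0.1 0.5 1. ] w 0.0655
blue [242, 166, 33, 33, 847] circ 382.4 -179.0 r 15.8 mean [ 382.3 -179. ] rect [ 382.6 -179.3] [30.6 29.5] 20.0
blue [485, 291, 27, 61, 835] circ 437.9 133.9 r 41.7 mean [440.7 124.8] rect [445.8 122.7] [83.4 27.4] 35.1
yellow [23, 239, 114, 79, 3435] circ 553.8 -314.7 r 60.8 mean [ 540.5 -321.3] rect [ 556.4 -315.2] [86.5 95. ] 70.8
```

Commanded z is about 0.166 and the blue pot is under the TCP to within 2 mm, so I'll grasp it and lift.

```bash
python3 -m jog '[[[-0.001,0,-0.03,0,0,0,60],[-0.001,0,-0.07,0,0,0,60],[-0.001,0,-0.11,0,0,0,60],[-0.001,0,-0.135,0,0,0,60],[-0.001,0,-0.146,0,0,0,60],[-0.001,0,-0.146,0,0,0,60],[-0.001,0,-0.146,0,0,0,150],[-0.001,0,-0.146,0,0,0,255],[-0.001,0,-0.146,0,0,0,255],[-0.001,0,-0.146,0,0,0,255]]]'
python3 -m jog '[[[0,0,0,0,0,0,255],[0,0,0,0,0,0,255],[0,0,0.02,0,0,0,255],[0,0,0.05,0,0,0,255],[0,0,0.08,0,0,0,255],[0,0,0.11,0,0,0,255],[0,0,0.14,0,0,0,255],[0,0,0.17,0,0,0,255],[0,0,0.2,0,0,0,255],[0,0,0.21,0,0,0,255]]]'
```

```text
clock: 9.33
eef_pos: [0.386, -0.1798, 0.0221]
tool_rot: [-0.174, 0.985, -0.001, 0.002]
ft_force: [-0.1, 1.3, 5.5]
grip_width: 0.0291
clock: 10.17
eef_pos: [0.3862, -0.1804, 0.2357]
tool_rot: [-0.174, 0.985, -0.003, 0.004]
ft_force: [0.5, -0.4, -1.1]
grip_width: 0.0289
```

```bash
python3 -m jog '[[[0.002,0.016,0,0,0,-3,255],[0.005,0.045,0,0,0,-6,255],[0.008,0.08,0,0,0,-9,255],[0.012,0.115,0,0,0,-12,255],[0.015,0.15,0,0,0,-15,255],[0.019,0.185,0,0,0,-18,255],[0.022,0.22,0,0,0,-21,255],[0.026,0.255,0,0,0,-24,255],[0.029,0.29,0,0,0,-27,255],[0.032,0.325,0,0,0,-30,255]]]'
python3 -m jog '[[[0.004,0.035,0,0,0,-0.5,255],[0.006,0.06,0,0,0,-0.5,255],[0.007,0.071,0,0,0,-0.5,255],[0.007,0.073,0,0,0,-0.5,255],[0.007,0.073,0,0,0,-0.5,255]]]'
python3 - <<'E'
from look import *
a,cm=shot("w4");blobs(a,cm,.06,400)
E
```

```text
clock: 11.0
eef_pos: [0.4161, 0.1473, 0.2312]
tool_rot: [0.088, 0.996, 0.0, 0.001]
ft_force: [0.2, -0.5, -0.9]
grip_width: 0.029
clock: 11.42
eef_pos: [0.423, 0.2185, 0.2304]
tool_rot: [0.091, 0.996, -0.0, 0.0]
ft_force: [-0.4, -0.6, -0.5]
grip_width: 0.0292
t 11.47 tcp [0.423  0.2177 0.2304] yawY 79.49 F [-0.  -0.3  0.1] w 0.0293
red [219, 288, 79, 50, 2524] circ 614.9 182.2 r 59.0 mean [616.2 180.4] rect [609.4 184.7] [103.2  77. ] 79.6
blue [189, 116, 145, 102, 13630] circ 424.1 221.3 r 91.4 mean [418.1 222.6] rect [422.5 221.7] [149.5 112.2] 79.6
blue [225, 233, 67, 68, 3741] circ 543.1 197.0 r 48.0 mean [542.1 197.3] rect [543.2 197. ] [81.3 93.7] 79.6
```

View pics/w4.png

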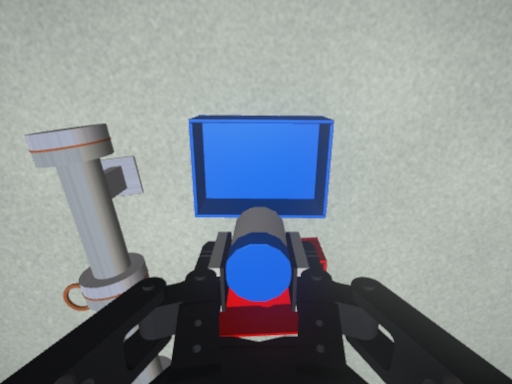

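The blue box is centred at about (0.423, 0.221) and the blue pot is held squarely at (258,265). I'll lower and release it.

```bash
python3 -m jog '[[[0.001,0.003,-0.03,0,0,0,255],[0.001,0.003,-0.06,0,0,0,255],[0.001,0.003,-0.09,0,0,0,255],[0.001,0.003,-0.12,0,0,0,255],[0.001,0.003,-0.15,0,0,0,255],[0.001,0.003,-0.175,0,0,0,255],[0.001,0.003,-0.193,0,0,0,255],[0.001,0.003,-0.2,0,0,0,255],[0.001,0.003,-0.203,0,0,0,255],[0.001,0.003,-0.204,0,0,0,255]]]'
python3 -m jog '[[[0,0,0,0,0,0,100],[0,0,0,0,0,0,100],[0,0,0,0,0,0,100],[0,0,0.03,0,0,0,100],[0,0,0.07,0,0,0,100],[0,0,0.11,0,0,0,100],[0,0,0.15,0,0,0,60],[0,0,0.19,0,0,0,0],[0,0,0.2,0,0,0,0],[0,0,0.2,0,0,0,0]]]'
```

```text
clock: 12.3
eef_pos: [0.4246, 0.2208, 0.0267]
tool_rot: [0.092, 0.996, -0.0, 0.0]
ft_force: [0.2, 0.3, -0.5]
grip_width: 0.0291
clock: 13.13
eef_pos: [0.4267, 0.223, 0.2317]
tool_rot: [0.091, 0.996, 0.003, 0.005]
ft_force: [0.3, 0.2, 0.1]
grip_width: 0.0851
```

```bash
python3 -m jog '[[[0.007,-0.02,0.01,0,0,-6,0],[0.017,-0.055,0.01,0,0,-12,0],[0.027,-0.09,0.01,0,0,-18,0],[0.038,-0.127,0.01,0,0,-24,0],[0.049,-0.165,0.01,0,0,-30,0],[0.06,-0.203,0.01,0,0,-36,0],[0.07,-0.241,0.01,0,0,-42,0],[0.08,-0.279,0.01,0,0,-48,0],[0.09,-0.315,0.01,0,0,-54,0],[0.1,-0.35,0.01,0,0,-60,0]]]'
python3 -m jog '[[[0.011,-0.035,0,0,0,-6,0],[0.022,-0.07,0,0,0,-12,0],[0.033,-0.105,0,0,0,-18,0],[0.043,-0.14,0,0,0,-24,0],[0.049,-0.163,0,0,0,-30,0],[0.051,-0.173,0,0,0,-36,0],[0.051,-0.175,0,0,0,-38.5,0],[0.051,-0.175,0,0,0,-38.5,0],[0.051,-0.175,0,0,0,-38.5,0],[0.051,-0.175,0,0,0,-38.5,0]]]'
python3 - <<'E'
from look import *
a,cm=shot("w5");blobs(a,cm,.038,400)
t=bot.camera("top");cv2.imwrite("pics/top2.png",t)
c=cv2.resize(t[140:280,110:260],(412,384),interpolation=cv2.INTER_CUBIC)
cv2.imwrite("pics/v5.png",cv2.resize(np.hstack([a,c]),(800,332)))
# dark handle bar top at z=.097
g=cv2.cvtColor(a,cv2.COLOR_BGR2GRAY)
E
```

```text
clock: 13.97
eef_pos: [0.5237, -0.1303, 0.2353]
tool_rot: [0.579, 0.815, -0.0, -0.001]
ft_force: [0.7, -0.7, 0.6]
grip_width: 0.0852
clock: 14.8
eef_pos: [0.575, -0.3027, 0.2357]
tool_rot: [0.814, 0.581, -0.0, -0.001]
ft_force: [-0.0, 0.6, 0.6]
grip_width: 0.0854
t 14.85 tcp [ 0.5751 -0.3026  0.236 ] yawY -18.89 F [-0.5  1.  -0.4] w 0.0854
red [293, 318, 66, 35, 962] circ 590.4 -557.6 r 47.5 mean [ 593.3 -571.3] rect [ 590.7 -556.8] [69.5 70.4] 43.7
red [402, 358, 40, 26, 695] circ 709.9 -688.1 r 36.7 mean [ 705.1 -687.7] rect [ 710.9 -684.5] [50.  60.3] 71.3
yellow [227, 116, 72, 100, 4253] circ 578.8 -306.9 r 70.0 mean [ 584.4 -301.8] rect [ 579.1 -306.6] [120.   79.8] 70.8
```

View pics/v5.png

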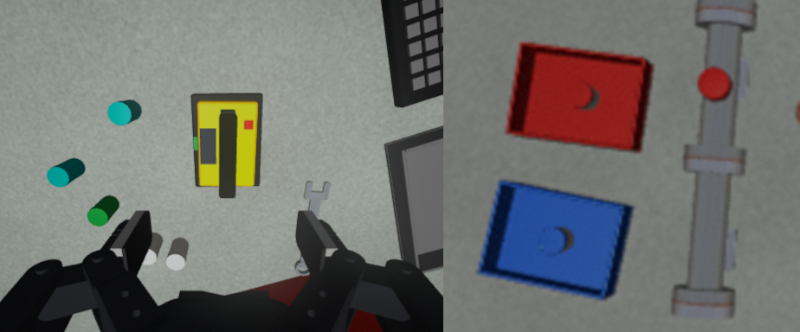

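Both pots stand upright in their own boxes: red at (585,97) and blue at (553,240) in the right-hand panel. The monitor head is at (0.579, -0.3066) with its long axis at 70.8°. I'll check the handle bar with rays to its top.

```bash
python3 - <<'E'
from look import *
a=cv2.imread("pics/w5.png");cm=bot.camera_model("wrist")
hsv=cv2.cvtColor(a,cv2.COLOR_BGR2HSV);V=hsv[...,2];g=a.max(2)
sub=np.zeros_like(g);sub[110:240,245:282]=1
for t in (35,50,60):
    k,l,st,c=cv2.connectedComponentsWithStats(((g<t)&(sub>0)).astype(np.uint8))
    i=1+np.argmax(st[1:,4]);print(t,st[i])
print(g[150,215:310].tolist());print(g[100:240,263].tolist())
for uv in [(263,126),(263,226),(263,177)]: print(onz(cm,*uv,.097))
print(proj(cm,[.579,-.3066,.097]))
E
```

```text
Traceback (most recent call last):
ValueError: attempt to get argmax of an empty sequence
```

```bash
python3 - <<'E'
from look import *
a=cv2.imread("pics/w5.png");cm=bot.camera_model("wrist")
g=a.max(2)
print(g[165,222:306].tolist());print(g[110:240,263].tolist())
print(proj(cm,[.579,-.3066,.097]),onz(cm,263,177,.097),onz(cm,300,177,.097)-onz(cm,263,177,.097))
E
```

```text
[142, 125, 163, 162, 162, 153, 131, 170, 168, 90, 75, 78, 78, 77, 77, 77, 77, 76, 76, 76, 76, 76, 75, 74, 73, 74, 74, 136, 196, 196, 170, 93, 50, 49, 50, 49, 49, 50, 50, 50, 50, 50, 50, 50, 51, 50, 49, 51, 50, 51, 50, 129, 196, 197, 197, 196, 196, 196, 197, 196, 196, 197, 196, 197, 197, 196, 196, 197, 197, 197, 197, 193, 194, 164, 74, 61, 61, 60, 57, 108, 160, 157, 155, 152]
[63, 65, 65, 65, 64, 73, 92, 138, 181, 194, 193, 196, 196, 196, 196, 197, 142, 62, 62, 62, 64, 58, 50, 51, 52, 52, 52, 53, 52, 52, 51, 52, 52, 51, 52, 51, 52, 52, 52, 51, 51, 51, 51, 51, 51, 51, 51, 51, 51, 50, 51, 50, 50, 50, 50, 50, 50, 49, 49, 50, 50, 49, 49, 49, 51, 50, 51, 50, 50, 50, 49, 49, 51, 50, 50, 50, 50, 50, 51, 51, 51, 51, 51, 50, 51, 51, 51, 52, 51, 51, 52, 51, 51, 52, 51, 51, 51, 51, 52, 52, 52, 52, 53, 52, 52, 53, 52, 52, 53, 52, 53, 52, 52, 53, 53, 53, 53, 53, 53, 128, 160, 160, 160, 159, 159, 161, 164, 165, 161, 156]
[262.10356479 182.74797092] [ 0.58171166 -0.30130351  0.097     ] [ 0.03432841 -0.01171853  0.        ]
```

The handle bar agrees with the head estimate to 2–3 mm. I'll grasp at (0.580, -0.305) with TCP z 0.076.

```bash
python3 -m jog '[[[0.005,-0.002,-0.03,0,0,-0.3,0],[0.005,-0.002,-0.06,0,0,-0.3,0],[0.005,-0.002,-0.09,0,0,-0.3,0],[0.005,-0.002,-0.12,0,0,-0.3,0],[0.005,-0.002,-0.145,0,0,-0.3,0],[0.005,-0.002,-0.158,0,0,-0.3,0],[0.005,-0.002,-0.16,0,0,-0.3,0],[0.005,-0.002,-0.16,0,0,-0.3,0],[0.005,-0.002,-0.16,0,0,-0.3,60],[0.005,-0.002,-0.16,0,0,-0.3,120]]]'
python3 -m jog '[[[0,0,0,0,0,0,180],[0,0,0,0,0,0,220],[0,0,0,0,0,0,255],[0,0,0,0,0,0,255],[0,0,0,0,0,0,255],[0,0,0,0,0,0,255],[0,0,0,0,0,0,255],[0,0,0.005,0,0,0,255],[0,0,0.01,0,0,0,255],[0,0,0.01,0,0,0,255]]]'
```

```text
clock: 15.73
eef_pos: [0.5815, -0.3058, 0.0785]
tool_rot: [0.815, 0.579, 0.001, 0.002]
ft_force: [-0.3, 0.3, 0.5]
grip_width: 0.0643
clock: 16.57
eef_pos: [0.5807, -0.3056, 0.0867]
tool_rot: [0.816, 0.579, 0.0, 0.0]
ft_force: [-0.9, 0.4, -1.9]
grip_width: 0.019
```

The monitor is held (opening 19 mm). I'll lift, then carry it slowly over the pipe, turning +12.5° on the way.

```bash
python3 -m jog '[[[0,0,0.008,0,0,0,255],[0,0,0.025,0,0,0,255],[0,0,0.045,0,0,0,255],[0,0,0.07,0,0,0,255],[0,0,0.095,0,0,0,255],[0,0,0.12,0,0,0,255],[0,0,0.145,0,0,0,255],[0,0,0.165,0,0,0,255],[0,0,0.177,0,0,0,255],[0,0,0.18,0,0,0,255]]]'
python3 -m jog '[[[0,0.005,0,0,0,0.5,255],[0,0.015,0,0,0,1,255],[0.001,0.03,0,0,0,2,255],[0.001,0.048,0,0,0,3,255],[0.002,0.068,0,0,0,3.5,255],[0.002,0.09,0,0,0,4,255],[0.003,0.112,0,0,0,4.5,255],[0.003,0.134,0,0,0,5,255],[0.004,0.156,0,0,0,5.5,255],[0.004,0.178,0,0,0,6,255]]]'
python3 - <<'E'
from look import *
a,cm=shot("w6");cv2.imwrite("pics/v6.png",a)
E
```

```text
clock: 17.4
eef_pos: [0.5813, -0.3059, 0.2699]
tool_rot: [0.816, 0.579, 0.001, 0.003]
ft_force: [1.0, -0.4, -2.8]
grip_width: 0.0189
clock: 18.23
eef_pos: [0.5832, -0.1244, 0.2648]
tool_rot: [0.783, 0.622, -0.001, -0.001]
ft_force: [0.4, 0.5, -3.1]
grip_width: 0.0188
t 18.28 tcp [ 0.5832 -0.1199  0.2651] yawY -12.88 F [-2.4  2.3 -4.2] w 0.019
```

View pics/v6.png

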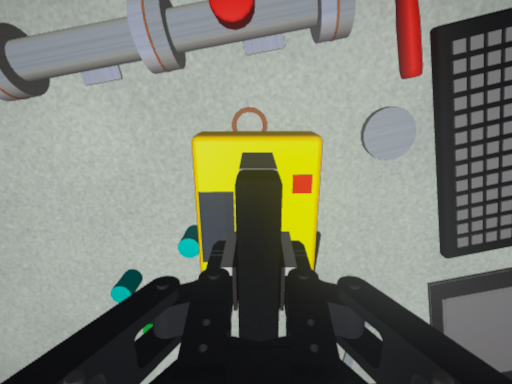

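The monitor hangs level and centred in the jaws: head top edge from (194,133) to (321,133). I'll carry on over the pipe.

```bash
python3 -m jog '[[[0,0.005,0,0,0,0.5,255],[0.001,0.018,0,0,0,1,255],[0.001,0.036,0,0,0,1.5,255],[0.002,0.058,0,0,0,2,255],[0.002,0.08,0,0,0,2.5,255],[0.003,0.102,0,0,0,3,255],[0.003,0.124,0,0,0,3.5,255],[0.004,0.146,0,0,0,4,255],[0.004,0.168,0,0,0,4.5,255],[0.005,0.19,0,0,0,5,255]]]'
python3 -m jog '[[[0,0.022,0,0,0,0.4,255],[0.001,0.044,0,0,0,0.7,255],[0.001,0.066,0,0,0,1,255],[0.001,0.088,0,0,0,1.2,255],[0.002,0.107,0,0,0,1.2,255],[0.002,0.122,0,0,0,1.2,255],[0.002,0.131,0,0,0,1.2,255],[0.002,0.135,0,0,0,1.2,255],[0.002,0.1355,0,0,0,1.2,255],[0.002,0.1355,0,0,0,1.2,255]]]'
python3 - <<'E'
from look import *
a,cm=shot("w7");blobs(a,cm,.06,300)
blobs(a,cm,bot.get_obs()["eef_pos"][2]-.064+.026,2000)
E
```

```text
clock: 19.12
eef_pos: [0.5886, 0.064, 0.2658]
tool_rot: [0.756, 0.654, -0.0, -0.0]
ft_force: [-0.5, -0.6, -2.7]
grip_width: 0.0193
clock: 19.95
eef_pos: [0.5912, 0.1976, 0.2662]
tool_rot: [0.75, 0.662, -0.0, 0.0]
ft_force: [0.4, -0.3, -3.9]
grip_width: 0.0191
t 20.0 tcp [0.5913 0.1972 0.2663] yawY -7.15 F [ 0.   0.6 -3.2] w 0.0191
red [210, 98, 97, 33, 3068] circ 599.6 254.7 r 56.8 mean [599.3 256. ] rect [599.5 255.3] [ 35.4 109.1] 82.9
red [293, 176, 19, 17, 301] circ 642.7 166.0 r 14.8 mean [642.5 166. ] rect [642.5 166. ] [20.6 21.7] 82.9
red [394, 251, 18, 57, 884] circ 767.6 11.2 r 46.8 mean [769.4  13.2] rect [769.4  11.3] [23. 93.] 1.2
blue [62, 94, 115, 128, 12587] circ 432.5 220.4 r 96.6 mean [432.4 226.3] rect [432.3 220.8] [150.5 125.2] 79.2
yellow [192, 132, 131, 141, 8763] circ 581.7 139.9 r 118.4 mean [596.5 180.6] rect [583.7 142. ] [188.9 153.5] 82.9
red [210, 98, 97, 33, 3068] circ 601.0 265.9 r 28.8 mean [600.9 266.5] rect [601.  266.2] [17.9 55.3] 82.9
blue [62, 94, 115, 128, 12587] circ 516.4 248.5 r 49.0 mean [516.3 251.5] rect [516.3 248.7] [76.3 63.5] 79.2
yellow [192, 132, 131, 141, 8763] circ 592.0 207.7 r 60.0 mean [599.5 228.3] rect [593.  208.8] [95.7 77.8] 82.9
```

View pics/w7.png

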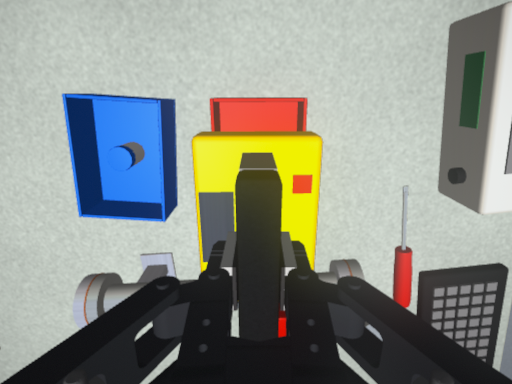

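Box mid-line rays give a box centre of (0.592, 0.1985) at 82.9°. The monitor is at about (0.5915, 0.197), also at 82.9°. I'll lower it to roughly 25 mm above the rim and then check the height in the scene view.

```bash
python3 -m jog '[[[0.001,0.001,-0.008,0,0,0,255],[0.001,0.001,-0.022,0,0,0,255],[0.001,0.001,-0.04,0,0,0,255],[0.001,0.001,-0.058,0,0,0,255],[0.001,0.001,-0.075,0,0,0,255],[0.001,0.001,-0.09,0,0,0,255],[0.001,0.001,-0.102,0,0,0,255],[0.001,0.001,-0.11,0,0,0,255],[0.001,0.001,-0.115,0,0,0,255],[0.001,0.001,-0.116,0,0,0,255]]]'
python3 - <<'E'
from look import *
a,cm=shot("w8");z=bot.get_obs()["eef_pos"][2]-.064+.026
blobs(a,cm,.06,300);print(z);blobs(a,cm,z,2000)
s=bot.camera("scene");cv2.imwrite("pics/scene2.png",s)
t=bot.camera("top");cv2.imwrite("pics/top3.png",t)
cs=s[115:215,190:330];ct=t[140:240,110:250]
cv2.imwrite("pics/v8.png",np.hstack([cv2.resize(c,None,fx=2.8,fy=2.8,interpolation=cv2.INTER_CUBIC) for c in (cs,ct)]))
c2=bot.camera_model("scene");m=np.array([.592,.1985,0]);
from scipy.spatial.transform import Rotation as R
Rz=R.from_euler("z",-7.1,degrees=True).as_matrix()
for nm,hx,hy,zz in(("rim",55,75,.06),("under",40,60,z-.026),("headtop",40,60,z)):
    print(nm,[np.round(proj(c2,m+Rz@[sx*hx/1e3,sy*hy/1e3,zz]),1).tolist() for sx,sy in((-1,-1),(1,-1),(1,1),(-1,1))])
E
```

```text
clock: 20.83
eef_pos: [0.5918, 0.1984, 0.1491]
tool_rot: [0.75, 0.662, -0.001, -0.0]
ft_force: [-0.4, -0.2, -2.8]
grip_width: 0.0189
t 20.88 tcp [0.5921 0.1987 0.1498] yawY -7.12 F [-0.2  0.1 -3.7] w 0.0194
red [184, 100, 148, 176, 5405] circ 592.5 198.8 r 91.7 mean [599.8 249. ] rect [592.8 199.2] [150.3 109.1] 83.1
red [293, 176, 19, 17, 301] circ 629.3 205.1 r 9.7 mean [629.1 205.1] rect [629.2 205.1] [13.5 14.2] 82.9
red [437, 304, 28, 42, 815] circ 760.8 45.8 r 27.2 mean [760.7  49.7] rect [759.2  45.7] [24.4 51.1] 1.9
blue [0, 95, 149, 182, 24359] circ 436.2 220.6 r 99.9 mean [442.6 224.5] rect [435.8 220.7] [152.  132.1] 79.2
yellow [192, 132, 131, 141, 8936] circ 589.7 187.8 r 77.6 mean [599.1 214.3] rect [590.6 189.2] [124.1 101.1] 82.9
0.11181013396036796
red [184, 100, 148, 176, 5405] circ 595.0 217.2 r 70.5 mean [600.6 255.8] rect [595.2 217.5] [115.6  83.9] 83.1
blue [0, 95, 149, 182, 24359] circ 474.8 233.9 r 76.8 mean [479.7 236.9] rect [474.5 234. ] [116.8 101.6] 79.2
yellow [192, 132, 131, 141, 8936] circ 592.8 208.7 r 59.6 mean [600.1 229.1] rect [593.6 209.8] [95.4 77.7] 82.9
rim [[268.7, 163.7], [297.9, 173.2], [318.4, 154.5], [290.6, 146.4]]
under [[275.1, 156.3], [296.5, 162.9], [313.2, 148.5], [292.6, 142.6]]
headtop [[275.4, 149.3], [297.0, 155.8], [313.8, 141.6], [293.1, 135.9]]
```

View pics/v8.png

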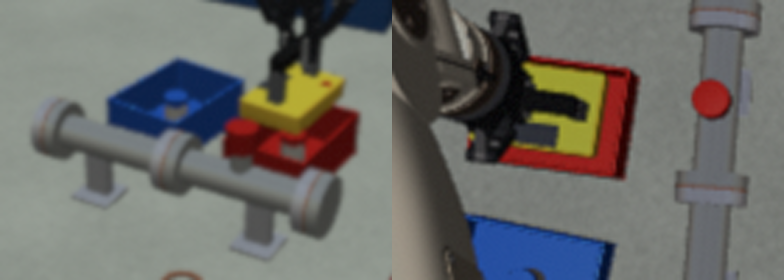

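The scene crop shows the monitor level above the red box: lowest head corner at (296,132) in the crop, about 1 px off the prediction. The pots are in their boxes. I'll cross-check the height by triangulating the red button on the head.

```bash
python3 - <<'E'
from look import *
w=cv2.imread("pics/w8.png");s=cv2.imread("pics/scene2.png")
cw=bot.camera_model("wrist");cs=bot.camera_model("scene")
m=masks(w)["red"][170:200,285:320];p=np.argwhere(m).mean(0)[::-1]+[285,170]
hs=cv2.cvtColor(s,cv2.COLOR_BGR2HSV)[138:152,298:314].astype(int)
r=((hs[...,0]<12)|(hs[...,0]>170))&(hs[...,1]>120);q=np.argwhere(r).mean(0)[::-1]+[298,138];print(p,q,r.sum())
o1,d1=ray(cw,*p);o2,d2=ray(cs,*q);d1/=np.linalg.norm(d1);d2/=np.linalg.norm(d2)
t=np.linalg.lstsq(np.c_[d1,-d2],o2-o1,rcond=None)[0]
print(o1+t[0]*d1,o2+t[1]*d2)
y=masks(s)["yellow"];yy,xx=np.nonzero(y[110:200,250:340]);xx+=250;yy+=110
print("x",xx.min(),xx.max(),"lowest",yy.max(),xx[yy==yy.max()])
for c in (276,280,284,288,292,296,300,304,308): print(c,yy[xx==c].max(),end="; ")
# underside front-left edge predicted row at the columns, for z
from scipy.spatial.transform import Rotation as R
Rz=R.from_euler("z",-7,degrees=True).as_matrix()
for z in(.082,.086,.090):
    A=[proj(cs,np.array([.592,.1985,z])+Rz@[sx*.04,sy*.06,0]) for sx,sy in((-1,-1),(1,-1),(1,1))]
    print(z,[round(float(np.interp(c,[a[0] for a in A],[a[1] for a in A])),1) for c in(276,280,284,288,292,296,300,304,308)])
E
```

```text
[301.70099668 184.08305648] [nan nan] 0
 ** On entry to DLASCL parameter number  4 had an illegal value
 ** On entry to DLASCL parameter number  4 had an illegal value
 ** On entry to DLASCL parameter number  4 had an illegal value
 ** On entry to DLASCL parameter number  4 had an illegal value
 ** On entry to DLASCL parameter number  5 had an illegal value
 ** On entry to DLASCL parameter number  4 had an illegal value<stdin>:6: RuntimeWarning: Mean of empty slice.
  ret = um.true_divide(
Traceback (most recent call last):
numpy.linalg.LinAlgError: SVD did not converge in Linear Least Squares
```

```bash
python3 - <<'E' 2>/dev/null
from look import *
s=cv2.imread("pics/scene2.png");cw=bot.camera_model("wrist");cs=bot.camera_model("scene")
g=np.clip(130-s[141:149,301:312,1].astype(float),0,None)
g[s[141:149,301:312,2]<130]=0;print(g.round().astype(int))
i,j=np.indices(g.shape);q=np.array([(g*j).sum(),(g*i).sum()])/g.sum()+[301,141]
o1,d1=ray(cw,301.7,184.1);o2,d2=ray(cs,*q);d1/=np.linalg.norm(d1);d2/=np.linalg.norm(d2)
t=np.linalg.lstsq(np.c_[d1,-d2],o2-o1,rcond=None)[0];print(q,o1+t[0]*d1,o2+t[1]*d2)
y=masks(s)["yellow"];yy,xx=np.nonzero(y[110:200,250:340]);xx+=250;yy+=110
C=(276,280,284,288,292,296,300,304,308,312)
print(xx.min(),xx.max(),[int(yy[xx==c].max())+.5 for c in C])
from scipy.spatial.transform import Rotation as R
Rz=R.from_euler("z",-7,degrees=True).as_matrix()
for z in(.082,.086,.090):
    A=[proj(cs,np.array([.592,.1985,z])+Rz@[sx*.04,sy*.06,0]) for sx,sy in((-1,-1),(1,-1),(1,1))]
    print(z,[round(float(np.interp(c,[a[0] for a in A],[a[1] for a in A])),1) for c in C])
E
```

```text
[[ 0  0  0  0  0  0  0  0  0  0  0]
 [ 0  0  0  0  0  0  0  0  0  0  0]
 [ 0  0  0  0  0  0  0  0  0  0  0]
 [ 0  0  0  0 13 31 17  0  0  0  0]
 [ 0  0  0  0 11 25 19  0  0  0 19]
 [ 0  0  0  0  0  0  0  0  3  0  0]
 [ 0  0  0  0  0  0  0  7  0  0  0]
 [ 0  0  0  0  0  0 10  0  0  0  0]]
[306.90322581 144.90967742] [0.62466459 0.22162719 0.11051782] [0.62568191 0.22196119 0.11052985]
276 312 [155.5, 156.5, 158.5, 159.5, 160.5, 160.5, 158.5, 154.5, 150.5, 144.5]
0.082 [157.6, 158.8, 160.1, 161.3, 162.6, 163.8, 160.9, 157.4, 153.9, 150.4]
0.086 [156.5, 157.8, 159.0, 160.2, 161.5, 162.7, 159.9, 156.4, 152.9, 149.4]
0.09 [155.4, 156.7, 157.9, 159.1, 160.4, 161.6, 158.9, 155.4, 151.9, 148.5]
```

Triangulation puts the head top at 0.1105 (0.1118 expected), so the underside is about 0.086 above the bench. I'll lower 11 mm with a 1 mm correction and let it settle.

```bash
python3 -m jog '[[[0,0.001,-0.003,0,0,0,255],[0.0005,0.001,-0.006,0,0,0,255],[0.0005,0.001,-0.009,0,0,0,255],[0.0005,0.001,-0.011,0,0,0,255],[0.0005,0.001,-0.011,0,0,0,255],[0.0005,0.001,-0.011,0,0,0,255],[0.0005,0.001,-0.011,0,0,0,255],[0.0005,0.001,-0.011,0,0,0,255],[0.0005,0.001,-0.011,0,0,0,255],[0.0005,0.001,-0.011,0,0,0,255]]]'
python3 - <<'E'
from look import *
a,cm=shot("w9");z=bot.get_obs()["eef_pos"][2]-.064+.026
blobs(a,cm,.06,800);print(z);blobs(a,cm,z,3000);print(bot.get_obs()["tool_rot"])
s=bot.camera("scene");cv2.imwrite("pics/scene3.png",s)
cv2.imwrite("pics/v9.png",np.hstack([cv2.resize(a,(400,300)),cv2.resize(s,(400,300))]))
E
```

```text
clock: 21.82
eef_pos: [0.5928, 0.2001, 0.1395]
tool_rot: [0.749, 0.662, 0.0, 0.0]
ft_force: [-1.4, 0.6, -2.3]
grip_width: 0.0194
t 21.87 tcp [0.5928 0.2002 0.1394] yawY -7.09 F [ 1.   0.3 -3.3] w 0.0193
red [180, 103, 153, 178, 5768] circ 592.9 200.4 r 90.4 mean [595.2 245.6] rect [593.  201.2] [147.  109.2] 83.1
blue [0, 97, 144, 188, 24340] circ 439.8 220.3 r 98.5 mean [447.5 224. ] rect [440.1 220. ] [152.8 125.4] 79.1
yellow [191, 132, 132, 141, 9100] circ 591.1 193.6 r 74.4 mean [600.1 218.6] rect [592.2 194.9] [118.6  97.1] 82.9
0.10140536568929887
red [180, 103, 153, 178, 5768] circ 595.1 215.7 r 72.9 mean [596.9 252.2] rect [595.1 216.3] [118.6  88.1] 83.1
blue [0, 97, 144, 188, 24340] circ 471.5 231.8 r 79.5 mean [477.7 234.8] rect [471.7 231.6] [123.3 101.2] 79.1
yellow [191, 132, 132, 141, 9100] circ 593.6 210.2 r 60.1 mean [600.8 230.4] rect [594.5 211.3] [95.7 78.4] 82.9
[7.49473598e-01 6.62034226e-01 9.51694129e-05 2.65262936e-05]
```

View pics/v9.png

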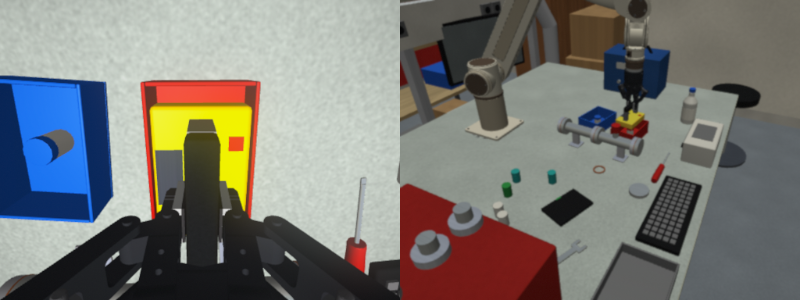

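The picture shows the head inside the red box's outline. The margins are even, the sides parallel, the blue pot is in its box and the bystanders haven't moved. Monitor centre is (0.593, 0.199) against a box centre of (0.593, 0.1995), so I'm handing in.

```bash
python3 -c "
from workcell import bot
print(bot.job_done(), bot.get_obs()['clock'])"
```

```text
the job is handed in; nothing more can be done
the job is handed in; nothing more can be done
```

The job is handed in at about 22 s of robot time, with the arm still holding the monitor over the red box. The red pot stands released in the red box and the blue pot in the blue box.

**Final checks**
- **Centring:** the monitor and box centres agree to about 1 mm. Their long sides are parallel to within about 0.3°.
- **Height:** the underside is about 15 mm above the rim. The checks behind this did not fully agree: the gripper position and a two-camera fix of the button on the head agreed to about 1 mm. The head's lower edge in the scene camera read 2–4 mm higher, probably because the colour mask missed its rounded edges. I went with the first two.
- **Contacts:** the force readings I took at the end of each move stayed under 10 N, with no sign of touching the pipe or either box.
- **Bystanders:** in the last pictures, the bystanders in view looked undisturbed. I checked them by eye and did not measure them.

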